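# Open the medicine drawer by its concealed catch

### The job

The medicine drawer of the low white unit on the nurses' desk has no handle: its catch hides behind one of the five identical flush plates set in the unit's flat top, and only that one goes in. Feel along the plates with closed fingertips, pressing gently, until you find the one that goes in, and press it until the drawer springs open; then let go so that the plate comes back up. Leave the drawer to its spring without touching it, and do not disturb or pick up the things standing about.

Things in the scene. Friction and masses are not known exactly. Their poses are not given: they have to be found in the camera images.
- unit: fixed white steel medicine unit, 240 (its x) x 370 (its y) x 110 mm high; origin at the centre of its underside on the desk, z up; its drawer front faces its own -x. In its flat rigid top (110 mm above the origin) is a row of five identical grey square plates along its y
- plate_row (a point): centre of the middle plate's face, 2 mm below the unit's top (unit frame: x -30, y 0, z 108 mm); axes as the unit's. The five plates, 60 x 60 mm in 63.5 mm pockets, have centres at y = -132, -66, 0, 66, 132 mm from here, faces level. Four are blanks on stiff rubber (under 1 mm at 10 N, 2 mm at most); one, another each time, is the release and goes straight down
- release (a joint): how far the release plate (whichever of the five it is) is pressed in, m: 0 at rest, 0.006 fully in. A spring resists with 1.5 N at first touch, 5 N fully in, and brings it back. The drawer is freed at about 0.004
- drawer (a joint): how far the drawer has slid out towards the unit's -x, m: 0 shut, 0.045 fully open. Held shut by the catch; once freed, its own spring drives it fully open in about half a second and keeps it there
- drawer_front (a point): centre of the drawer's plain grey front (340 mm wide, 66 mm high, top edge 30 mm below the unit's top), shut flush with the unit's front; moves with the drawer
- pill_bottle: loose amber pill bottle, 34 mm across, 52 mm high, standing on the rear part of the unit's top, at least 60 mm behind the plates' centre line; origin at its underside
- tape_roll: loose roll of paper tape, 54 mm across, 18 mm high, lying on the rear part of the unit's top; origin at its underside
- stamp: loose wooden hand stamp, 42 mm across, 76 mm high, standing on the desk at the unit's -y side; origin at its underside
- mug: loose white mug, 76 mm across, 85 mm high, on the desk at the unit's +y side; origin at its underside
- stapler: loose black stapler, 130 x 34 x 46 mm, on the desk to the left; origin at its underside
- marker: loose black marker, 130 x 12 x 15 mm, lying on the desk to the right; origin at its underside

How it is judged:
At the end, for the whole second after the job is handed in: The drawer stands open by more than 38 mm of its 45 mm, the release plate is back up (pressed in less than 1.5 mm), and every loose thing is within 25 mm of where it stood (value of joint drawer above 0.038 m and value of joint release below 0.0015 m and distance of each of pill_bottle, tape_roll, stamp, mug, stapler, marker from where it was at the start of the episode below 0.025 m); the robot touches nothing.
It fails at once if a loose thing was lifted, carried or pushed more than 25 mm (distance of any of pill_bottle, tape_roll, stamp, mug, stapler, marker from where it was at the start of the episode above 0.025 m).
It fails at once if the robot touched the drawer with more than 2 N instead of leaving it to its spring (contact force between any of the arm, the fingers and drawer_c0 above 2 N or contact force between any of the arm, the fingers and drawer_c1 above 2 N or contact force between any of the arm, the fingers and drawer_c2 above 2 N or contact force between any of the arm, the fingers and drawer_c3 above 2 N).
It fails at once if the robot pressed on something with more than 60 N (contact force between any of the fingers, the arm and anything else above 60 N).
It also fails if it takes over 48 s, if anything falls off the work surface, if the arm or the gripper's body presses on something with over 40 N, if the wrist force passes 120 N, or if a joint passes its speed limit or range.

### The arm

A 7-joint arm with a two-finger parallel gripper is mounted at the origin on the work surface. World frame = base frame: x ahead of the robot, y to its left, z up, the work surface at z = 0. Lengths are in m, angles in rad, forces in N, time in s.
With the tool pointing down it reaches from about 0.425 to 1.025 m from the base axis. Payload 3.6 kg.
Tool frame: the origin (TCP) lies midway between the tips of the shut fingers; the grasp point (between the pads) lies 19 mm behind it; z points along the fingers, y is the direction in which the jaws open and shut (so a half turn about z gives the same grasp; the last joint's range is limited). The gripper opens to 85 mm and grips with 20 to 120 N. Pads are 22 mm wide; open, the fingers measure 114 mm over their backs; the gripper's body (76 mm by 85 mm) begins 54 mm behind the grasp point. The pads swing forward as they close: fully open they stand 13 mm farther back than shut.
Start: joints at [-1.222, 0.591, 0.048, 1.609, -0.033, 0.943, -0.034], TCP at [0.31, 0.655, 0.231] pointing down, gripper open.
Joint ranges: [-2.69, 2.69], [-0.47, 2.24], [-1.27, 1.36], [0.19, 2.51], [-1.53, 4.68], [0.08, 2.07], [-3.09, 3.09]. Speed limits (rad/s): [2.57, 2.57, 3.14, 3.14, 3.14, 3.14, 3.14].

### API

Orientations are given as a rotation vector (axis times angle).
In Python, from plant import manip, optics gives the robot as it stands.
- The arm moves only by the tool carry_out, never from a script. Its argument "motion" is a list of rows, each an object of numbers: "x", "y", "z": the shift along the tool's x, y, z as a fraction of full scale; "wx", "wy", "wz": the turn, a rotation vector about the tool's x, y, z as a fraction of full scale. A call has 1 to 20 rows; each row is the pose to reach, as a shift and turn from the pose commanded when the call began, along the tool's axes at that moment; what a row does not reach only later rows make up. Full scale, the value 1, is 15 cm for a shift and 30 degrees for a turn. A row lasts 1/10 s, in which the tool goes at most 50 mm and 8.59 degrees, less where a joint would pass 70% of its speed; a pose out of reach is approached as far as the arm can. A call with a number of a shift or a turn outside -1 to 1 is refused whole. A call with a gripper value outside its range is refused whole. "grip" is the closure, from -1 (fully open) to 1 (shut), set as the call begins (left out, the last holds). The fingers move at their own pace and stop on an object; "squeeze" is the grip in N (left out, the last holds). Time passes only in rows, so rows that repeat a pose let the fingers close. It gives the time, the measured TCP pose, the force and the opening at its end, in the units of the state.
- manip.observe(): the state, without advancing time (a new reading comes with each control period).
- optics.snapshot(name): name is "scene" or "top" or "wrist"; returns a dict with "img" (480x640x3 uint8, red, green, blue), "fx", "fy", "cx", "cy" (pixels), "R" (3x3) and "t" (3): a world point X has camera coordinates R X + t. Camera axes: x right, y down, z forward; pixel columns grow to the right and rows downward; lengths in m; the calibration is good to about 2 mm. A picture is of the moment at which its call begins. There is no depth.
- manip.job_done(): hands the job in, once; it reports no verdict.
The state is a dict: "clock": time; "joints": joint angles; "qvel": joint speeds; "effort": joint torques, N m; "tool_pos": TCP position; "eef_rot": TCP orientation; "ft_force": force on the tool from outside, world axes, zero at the start; "ft_torque": the same for the moment, N m; "grip_width": finger opening in m.
Only numpy, scipy, OpenCV 4.12 (cv2) and the standard library are available. Lean on these libraries where they do the work, as an engineer would, in place of code of your own. Each camera call takes 0.05 s, during which the arm holds its last target. There are 200 camera calls.

## Working session

There is one attempt and no reset: what is moved stays moved. The work goes in short steps, Python scripts to look and compute and a tool call to move; the robot and the scene stay as the last step left them, time stands still between calls to the robot, and variables do not carry over. Pictures are saved under pics/ and viewed, about 8 in all and at most 12, crops included, and the job is handed in when it is done.

Besides the shell and the picture viewer there is one more tool, called as name([rows], argument=value, ...), one row to a line, values as JSON. carry_out: Moves the arm, as the interface text tells. Shift numbers are shares of 15 cm and turn numbers shares of 30 degrees, none past 1 either way. Its arguments: {"type":"object","properties":{"motion":{"type":"array"},"grip":{"type":"number"},"squeeze":{"type":"number"}},"required":["motion"]}

```bash
mkdir -p pics
python3 - <<'E'
from plant import manip, optics
import cv2, pickle
s=manip.observe()
print(s)
for n in("scene","top"):
    d=optics.snapshot(n); pickle.dump(d,open(f"{n}.pkl","wb"))
    cv2.imwrite(f"pics/{n}0.png",d["img"][:,:,::-1]); print(n,d["fx"],d["R"],d["t"])
E
```

```text
{'clock': 0.0, 'joints': array([-1.22247569,  0.59212432,  0.04828475,  1.60984443, -0.03330146,
        0.94269118, -0.03369646]), 'qvel': array([-0.00018627, -0.00012555,  0.00047043,  0.00136606,  0.00055817,
        0.00063255, -0.00079594]), 'effort': array([ 1.14155988e-03, -5.48697495e+01,  1.54648293e+00, -1.98122209e+01,
        9.25769418e-03,  8.72832112e-03, -1.09713923e-05]), 'tool_pos': array([0.30962776, 0.65463259, 0.23012852]), 'eef_rot': array([-0.68814978, -3.0649074 ,  0.00350363]), 'ft_force': array([-0.77025821,  0.38603214, -0.28234713]), 'ft_torque': array([ 0.01526445,  0.03754015, -0.00594662]), 'grip_width': 0.08561938027883918}
scene 479.65755027741045 [[ 0.86622677 -0.49964074  0.00321235]
 [-0.28654295 -0.50202565 -0.81600452]
 [ 0.40932179  0.70592448 -0.57803659]] [-0.44863059  0.22355341  1.22072919]
top 435.2113537987151 [[ 0.02069772 -0.99976467  0.00649636]
 [-0.98692824 -0.02146984 -0.15972382]
 [ 0.15982571 -0.00310552 -0.98714036]] [-0.03334224  0.51437215  1.38733766]
```

View pics/scene0.png

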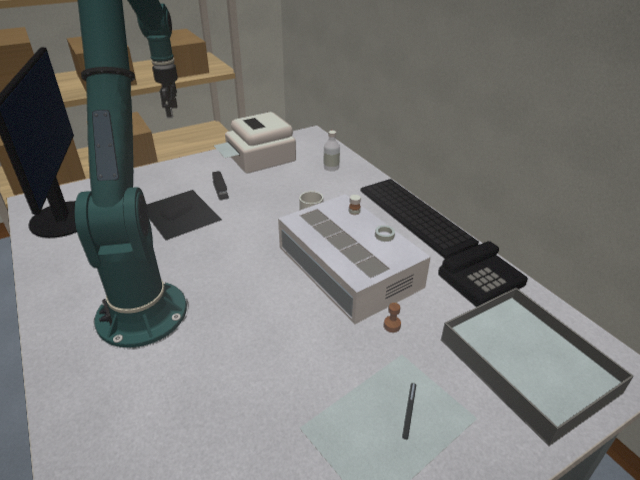

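View pics/top0.png

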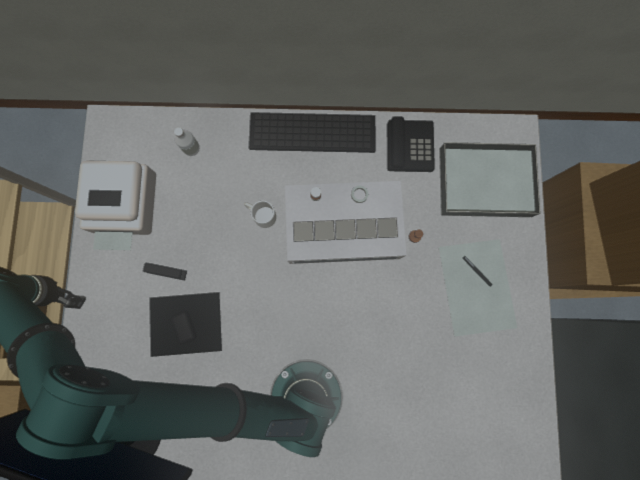

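The scene view shows the unit with its plate row from about (315,215) to (370,262). In the top view, the plates lie on row ~229, columns 303–387. The bottle is at (315,193), tape at (359,195), stamp at (416,236) and mug at (263,213).

```bash
cat > h.py <<'E'
import numpy as np, cv2, pickle
def ray(d,u,v,z):
    R,t=np.array(d["R"]),np.array(d["t"])
    c=-R.T@t; w=R.T@np.array([(u-d["cx"])/d["fx"],(v-d["cy"])/d["fy"],1])
    return c+w*(z-c[2])/w[2]
def proj(d,X):
    p=np.array(d["R"])@np.array(X)+np.array(d["t"]); return d["fx"]*p[0]/p[2]+d["cx"],d["fy"]*p[1]/p[2]+d["cy"]
def plates(d,box):
    x0,y0,x1,y1=box
    im=d["img"][y0:y1,x0:x1].astype(int); print(im[im.shape[0]//2,::8].tolist()[:6])
    m=((im[:,:,0]-im[:,:,2]>6)&(im.sum(2)>280)&(im.sum(2)<520)).astype(np.uint8)
    n,l,s,c=cv2.connectedComponentsWithStats(m,connectivity=4)
    return [(s[i,4],c[i]+[x0,y0]) for i in range(1,n) if s[i,4]>60]
E
python3 - <<'E'
from h import *
for n,b in(("top",(285,212,405,246)),("scene",(295,200,395,282))):
    d=pickle.load(open(n+".pkl","rb"))
    for a,c in plates(d,b): print(n,a,c,ray(d,*c,.108).round(4))
d=pickle.load(open("top.pkl","rb"))
for nm,u,v,z in(("bottle",316,191,.162),("tape",359,194,.128),("stamp",418,234,.076),("mug",264,209,.085)): print(nm,ray(d,u,v,z).round(3))
E
```

```text
[[143, 145, 145], [112, 114, 114], [119, 119, 114], [120, 119, 115], [119, 120, 114], [118, 119, 114]]
[[116, 114, 114], [168, 167, 172], [185, 184, 191], [185, 185, 192], [184, 184, 191], [120, 118, 114]]
scene 121 [308.08264463 202.90909091] [0.5391 0.0955 0.108 ]
scene 62 [384.25806452 237.66129032] [ 0.6342 -0.1601  0.108 ]
scene 280 [318.275 259.825] [ 0.431 -0.153  0.108]
bottle [ 0.63  -0.017  0.162]
tape [ 0.633 -0.152  0.128]
stamp [ 0.519 -0.347  0.076]
mug [0.588 0.149 0.085]
```

```bash
sed -i 's/ print(im\[im.*$//; s/>6)&(im.sum(2)>280)&(im.sum(2)<520)/>2)\&(im.sum(2)>335)\&(im.sum(2)<385)/' h.py
python3 - <<'E'
from h import *
for n,b in(("top",(285,212,405,246)),("scene",(295,200,395,282))):
    d=pickle.load(open(n+".pkl","rb"))
    P=[]
    for a,c in plates(d,b):
        X=ray(d,*c,.108); print(n,a,c.round(1),X.round(4))
        if a>200: P.append(X[:2])
    P=np.array(P); print(P.mean(0), np.linalg.svd(P-P.mean(0))[2][0])
E
```

```text
top 294 [387.1 227.8] [ 0.5308 -0.2423  0.108 ]
top 317 [366.4 228.6] [ 0.5269 -0.1774  0.108 ]
top 318 [345.4 229.4] [ 0.5229 -0.1114  0.108 ]
top 327 [324.  230.2] [ 0.5189 -0.0444  0.108 ]
top 318 [302.8 231.1] [0.5145 0.0217 0.108 ]
[ 0.52278329 -0.11076416] [-0.06159844  0.99810101]
scene 221 [314.  216.8] [0.5179 0.0222 0.108 ]
scene 247 [326.8 227.9] [ 0.5217 -0.0434  0.108 ]
scene 273 [341.1 240. ] [ 0.5264 -0.1108  0.108 ]
scene 313 [355.9 252.8] [ 0.5305 -0.1766  0.108 ]
scene 348 [371.8 266.6] [ 0.5344 -0.2429  0.108 ]
[ 0.52620681 -0.11028748] [ 0.06283758 -0.99802377]
```

Both views agree within 4 mm: middle plate at (0.5245, -0.1105), unit yaw 3.6°. I'll move over while shutting the fingers and lining the tool up with the unit.

carry_out([
  {"x":-0.2,"y":-0.2,"wz":-0.24},
  {"x":-0.4,"y":-0.42,"wz":-0.48},
  {"x":-0.6,"y":-0.64,"wz":-0.72},
  {"x":-0.76,"y":-0.81,"wz":-0.96},
  {"x":-0.76,"y":-0.81,"wz":-0.96},
  {"x":-0.76,"y":-0.81,"wz":-0.96},
], grip=1, squeeze=40)

```text
invalid input at $.motion[0]: expected keys x, y, z, wx, wy, wz
```

carry_out([
  {"x":-0.2,"y":-0.2,"z":0,"wx":0,"wy":0,"wz":-0.24},
  {"x":-0.4,"y":-0.42,"z":0,"wx":0,"wy":0,"wz":-0.48},
  {"x":-0.6,"y":-0.64,"z":0,"wx":0,"wy":0,"wz":-0.72},
  {"x":-0.76,"y":-0.81,"z":0,"wx":0,"wy":0,"wz":-0.96},
  {"x":-0.76,"y":-0.81,"z":0,"wx":0,"wy":0,"wz":-0.96},
  {"x":-0.76,"y":-0.81,"z":0,"wx":0,"wy":0,"wz":-0.96},
], grip=1, squeeze=40)

```text
clock: 0.7
tool_pos: [0.3617, 0.4957, 0.2312]
eef_rot: [0.091, -3.14, 0.0]
ft_force: [-1.1, 1.1, 0.1]
grip_width: 0.0002
```

carry_out([
  {"x":-0.1,"y":-0.3,"z":0,"wx":0,"wy":0,"wz":0},
  {"x":-0.2,"y":-0.6,"z":0,"wx":0,"wy":0,"wz":0},
  {"x":-0.28,"y":-0.9,"z":0,"wx":0,"wy":0,"wz":0},
  {"x":-0.28,"y":-1,"z":0,"wx":0,"wy":0,"wz":0},
  {"x":-0.28,"y":-1,"z":0,"wx":0,"wy":0,"wz":0},
])

```text
clock: 1.2
tool_pos: [0.4124, 0.3482, 0.2312]
eef_rot: [0.09, -3.14, 0.001]
ft_force: [0.2, 0.6, -0.2]
grip_width: -0.0001
```

carry_out([
  {"x":-0.1,"y":-0.3,"z":0,"wx":0,"wy":0,"wz":0},
  {"x":-0.2,"y":-0.6,"z":0,"wx":0,"wy":0,"wz":0},
  {"x":-0.28,"y":-0.9,"z":0,"wx":0,"wy":0,"wz":0},
  {"x":-0.28,"y":-1,"z":0,"wx":0,"wy":0,"wz":0},
  {"x":-0.28,"y":-1,"z":0,"wx":0,"wy":0,"wz":0},
])

```text
clock: 1.7
tool_pos: [0.4636, 0.2027, 0.2313]
eef_rot: [-0.093, 3.14, 0.001]
ft_force: [0.1, 0.6, -0.6]
grip_width: -0.0001
```

carry_out([
  {"x":-0.1,"y":-0.3,"z":0,"wx":0,"wy":0,"wz":0},
  {"x":-0.2,"y":-0.6,"z":0,"wx":0,"wy":0,"wz":0},
  {"x":-0.28,"y":-0.9,"z":0,"wx":0,"wy":0,"wz":0},
  {"x":-0.28,"y":-1,"z":0,"wx":0,"wy":0,"wz":0},
  {"x":-0.28,"y":-1,"z":0,"wx":0,"wy":0,"wz":0},
  {"x":-0.28,"y":-1,"z":0,"wx":0,"wy":0,"wz":0},
])

```text
clock: 2.3
tool_pos: [0.5145, 0.0593, 0.2313]
eef_rot: [-0.103, 3.139, 0.003]
ft_force: [-0.3, -0.4, 0.3]
grip_width: -0.0003
```

carry_out([
  {"x":0,"y":-0.25,"z":0,"wx":0,"wy":0,"wz":0},
  {"x":0,"y":-0.25,"z":0.25,"wx":0,"wy":0,"wz":0},
  {"x":0,"y":-0.25,"z":0.5,"wx":0,"wy":0,"wz":0},
  {"x":0,"y":-0.25,"z":0.65,"wx":0,"wy":0,"wz":0},
  {"x":0,"y":-0.25,"z":0.65,"wx":0,"wy":0,"wz":0},
  {"x":0,"y":-0.25,"z":0.65,"wx":0,"wy":0,"wz":0},
])

```text
clock: 2.9
tool_pos: [0.5168, 0.0208, 0.1339]
eef_rot: [0.102, -3.14, -0.002]
ft_force: [0.7, 0.3, 1.0]
grip_width: -0.0001
```

Run:
```python
from plant import manip, optics
from h import *
w=optics.snapshot("wrist"); s=optics.snapshot("scene")
st=manip.observe(); p=st["tool_pos"]; print(p,st["eef_rot"],st["ft_force"])
print("tip proj wrist",proj(w,p),"scene",proj(s,p),proj(s,[p[0],p[1],.108]))
for k in range(5):
    X=np.array([.5245,-.1105,.108])+(66*(2-k)/1000)*np.array([-.0622,.998,0]); print(k,proj(w,X))
c=cv2.resize(s["img"][150:300,240:440],None,fx=2,fy=2)
im=np.zeros((480,1040,3),np.uint8); im[:,:640]=w["img"]; im[:300,640:]=c
cv2.imwrite("pics/a.png",cv2.resize(im[:,:,::-1],(800,369)))
```

```text
[0.51778888 0.01967939 0.13510817] [-9.94131371e-02  3.13719415e+00  1.42176696e-03] [-0.16781845  0.11969477  0.58050204]
tip proj wrist (np.float64(319.6822842975123), np.float64(298.71464703172387)) scene (np.float64(314.3663990271041), np.float64(209.3790469929889)) (np.float64(314.3739444732878), np.float64(217.22297081935844))
0 (np.float64(322.9969014230003), np.float64(273.27409829677106))
1 (np.float64(201.2111115321536), np.float64(273.0747778456391))
2 (np.float64(79.21726219348076), np.float64(272.87511687445925))
3 (np.float64(-42.98518022353676), np.float64(272.6751145098663))
4 (np.float64(-165.39675117585108), np.float64(272.4747698755058))
```

View pics/a.png

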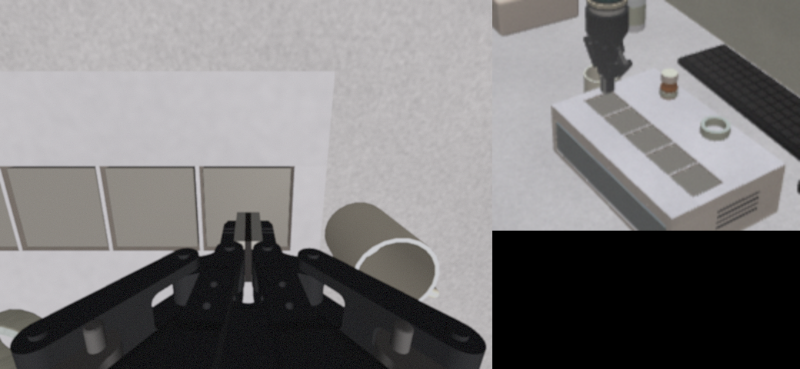

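The wrist view shows the end plate centred at about (321,270) in full-frame pixels. That is where it was predicted, so the tip is over the plate. Now I'll press down slowly.

carry_out([
  {"x":0,"y":0,"z":0.06,"wx":0,"wy":0,"wz":0},
  {"x":0,"y":0,"z":0.12,"wx":0,"wy":0,"wz":0},
  {"x":0,"y":0,"z":0.15,"wx":0,"wy":0,"wz":0},
  {"x":0,"y":0,"z":0.16,"wx":0,"wy":0,"wz":0},
  {"x":0,"y":0,"z":0.16,"wx":0,"wy":0,"wz":0},
])

```text
clock: 3.5
tool_pos: [0.5163, 0.0177, 0.1094]
eef_rot: [0.095, -3.139, 0.0]
ft_force: [-0.7, -0.4, -0.4]
grip_width: 0.0002
```

carry_out([
  {"x":0,"y":0,"z":0.007,"wx":0,"wy":0,"wz":0},
  {"x":0,"y":0,"z":0.014,"wx":0,"wy":0,"wz":0},
  {"x":0,"y":0,"z":0.014,"wx":0,"wy":0,"wz":0},
])

```text
clock: 3.8
tool_pos: [0.5168, 0.0178, 0.108]
eef_rot: [-0.095, 3.14, -0.0]
ft_force: [-0.1, -0.2, 0.7]
grip_width: -0.0003
```

carry_out([
  {"x":0,"y":0,"z":0.007,"wx":0,"wy":0,"wz":0},
  {"x":0,"y":0,"z":0.007,"wx":0,"wy":0,"wz":0},
])

```text
clock: 4.0
tool_pos: [0.5168, 0.0179, 0.1074]
eef_rot: [-0.095, 3.14, 0.0]
ft_force: [-1.3, 0.1, 7.9]
grip_width: -0.0002
```

End plate (+132) gave 7.9 N within about 1 mm, so it is a blank. On to the next one.

carry_out([
  {"x":0,"y":0,"z":-0.06,"wx":0,"wy":0,"wz":0},
  {"x":0,"y":-0.22,"z":-0.06,"wx":0,"wy":0,"wz":0},
  {"x":0,"y":-0.42,"z":-0.06,"wx":0,"wy":0,"wz":0},
  {"x":0,"y":-0.42,"z":-0.06,"wx":0,"wy":0,"wz":0},
  {"x":0,"y":-0.42,"z":-0.03,"wx":0,"wy":0,"wz":0},
  {"x":0,"y":-0.42,"z":-0.015,"wx":0,"wy":0,"wz":0},
  {"x":0,"y":-0.42,"z":-0.007,"wx":0,"wy":0,"wz":0},
  {"x":0,"y":-0.42,"z":0,"wx":0,"wy":0,"wz":0},
  {"x":0,"y":-0.42,"z":0,"wx":0,"wy":0,"wz":0},
])

```text
clock: 4.9
tool_pos: [0.5201, -0.0438, 0.1073]
eef_rot: [0.098, -3.139, -0.001]
ft_force: [-2.8, 0.5, 8.5]
grip_width: 0.0001
```

Blank again (8.5 N at the same depth).

carry_out([
  {"x":0,"y":0,"z":-0.06,"wx":0,"wy":0,"wz":0},
  {"x":0,"y":-0.22,"z":-0.06,"wx":0,"wy":0,"wz":0},
  {"x":0,"y":-0.44,"z":-0.06,"wx":0,"wy":0,"wz":0},
  {"x":0,"y":-0.44,"z":-0.06,"wx":0,"wy":0,"wz":0},
  {"x":0,"y":-0.44,"z":-0.03,"wx":0,"wy":0,"wz":0},
  {"x":0,"y":-0.44,"z":-0.015,"wx":0,"wy":0,"wz":0},
  {"x":0,"y":-0.44,"z":-0.007,"wx":0,"wy":0,"wz":0},
  {"x":0,"y":-0.44,"z":0,"wx":0,"wy":0,"wz":0},
  {"x":0,"y":-0.44,"z":0,"wx":0,"wy":0,"wz":0},
])

```text
clock: 5.8
tool_pos: [0.5241, -0.1092, 0.1073]
eef_rot: [0.099, -3.139, -0.002]
ft_force: [-2.2, 0.9, 8.6]
grip_width: 0.0001
```

The middle plate is a blank too (8.6 N).

carry_out([
  {"x":0,"y":0,"z":-0.06,"wx":0,"wy":0,"wz":0},
  {"x":0,"y":-0.22,"z":-0.06,"wx":0,"wy":0,"wz":0},
  {"x":0,"y":-0.44,"z":-0.06,"wx":0,"wy":0,"wz":0},
  {"x":0,"y":-0.44,"z":-0.06,"wx":0,"wy":0,"wz":0},
  {"x":0,"y":-0.44,"z":-0.03,"wx":0,"wy":0,"wz":0},
  {"x":0,"y":-0.44,"z":-0.015,"wx":0,"wy":0,"wz":0},
  {"x":0,"y":-0.44,"z":-0.007,"wx":0,"wy":0,"wz":0},
  {"x":0,"y":-0.44,"z":0,"wx":0,"wy":0,"wz":0},
  {"x":0,"y":-0.44,"z":0,"wx":0,"wy":0,"wz":0},
])

```text
clock: 6.7
tool_pos: [0.5282, -0.1749, 0.1073]
eef_rot: [0.099, -3.139, -0.002]
ft_force: [-1.7, 1.4, 8.5]
grip_width: 0.0003
```

carry_out([
  {"x":0,"y":0,"z":-0.06,"wx":0,"wy":0,"wz":0},
  {"x":0,"y":-0.22,"z":-0.06,"wx":0,"wy":0,"wz":0},
  {"x":0,"y":-0.44,"z":-0.06,"wx":0,"wy":0,"wz":0},
  {"x":0,"y":-0.44,"z":-0.06,"wx":0,"wy":0,"wz":0},
  {"x":0,"y":-0.44,"z":-0.03,"wx":0,"wy":0,"wz":0},
  {"x":0,"y":-0.44,"z":-0.015,"wx":0,"wy":0,"wz":0},
  {"x":0,"y":-0.44,"z":-0.007,"wx":0,"wy":0,"wz":0},
  {"x":0,"y":-0.44,"z":0,"wx":0,"wy":0,"wz":0},
  {"x":0,"y":-0.44,"z":0,"wx":0,"wy":0,"wz":0},
])

```text
clock: 7.6
tool_pos: [0.5323, -0.2409, 0.1066]
eef_rot: [0.098, -3.139, -0.002]
ft_force: [-0.5, 1.3, 2.5]
grip_width: -0.0
```

The fifth plate (-132) gives way: 2.5 N at a greater depth. I'll press it about 4 mm further and hold.

carry_out([
  {"x":0,"y":0,"z":0.006,"wx":0,"wy":0,"wz":0},
  {"x":0,"y":0,"z":0.012,"wx":0,"wy":0,"wz":0},
  {"x":0,"y":0,"z":0.018,"wx":0,"wy":0,"wz":0},
  {"x":0,"y":0,"z":0.024,"wx":0,"wy":0,"wz":0},
  {"x":0,"y":0,"z":0.028,"wx":0,"wy":0,"wz":0},
  {"x":0,"y":0,"z":0.028,"wx":0,"wy":0,"wz":0},
  {"x":0,"y":0,"z":0.028,"wx":0,"wy":0,"wz":0},
  {"x":0,"y":0,"z":0.028,"wx":0,"wy":0,"wz":0},
  {"x":0,"y":0,"z":0.028,"wx":0,"wy":0,"wz":0},
  {"x":0,"y":0,"z":0.028,"wx":0,"wy":0,"wz":0},
])

```text
clock: 8.6
tool_pos: [0.5327, -0.2426, 0.1026]
eef_rot: [-0.096, 3.14, -0.0]
ft_force: [0.7, 2.9, 5.1]
grip_width: 0.0001
```

Run:
```python
from plant import manip, optics
from h import *
s=optics.snapshot("scene"); o=pickle.load(open("scene.pkl","rb"))
print(manip.observe()["tool_pos"])
f=lambda d:cv2.resize(d["img"][170:340,250:440],None,fx=2,fy=2)
cv2.imwrite("pics/b.png",np.hstack([f(o),f(s)])[:,:,::-1])
```

```text
[ 0.53268482 -0.24262425  0.10255816]
```

View pics/b.png

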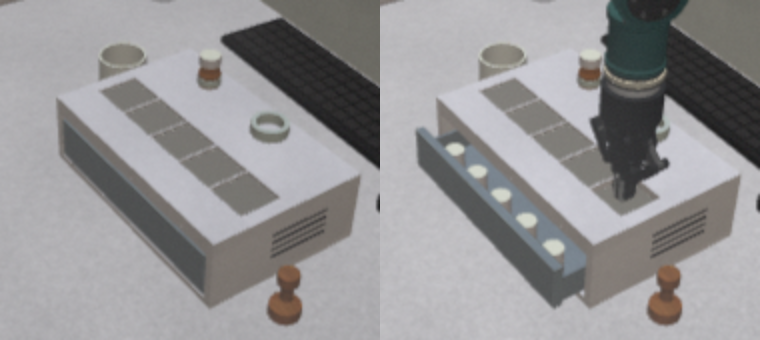

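The drawer has sprung open (crop front edge at about (555,300), moved well out from the unit). Now straight up to let the plate return.

carry_out([
  {"x":0,"y":0,"z":-0.05,"wx":0,"wy":0,"wz":0},
  {"x":0,"y":0,"z":-0.2,"wx":0,"wy":0,"wz":0},
  {"x":0,"y":0,"z":-0.4,"wx":0,"wy":0,"wz":0},
  {"x":0,"y":0,"z":-0.65,"wx":0,"wy":0,"wz":0},
  {"x":0,"y":0,"z":-0.9,"wx":0,"wy":0,"wz":0},
  {"x":0,"y":0,"z":-1,"wx":0,"wy":0,"wz":0},
  {"x":0,"y":0,"z":-1,"wx":0,"wy":0,"wz":0},
  {"x":0,"y":0,"z":-1,"wx":0,"wy":0,"wz":0},
])

```text
clock: 9.45
tool_pos: [0.5315, -0.2435, 0.252]
eef_rot: [0.094, -3.139, 0.001]
ft_force: [-0.4, 0.2, 0.4]
grip_width: -0.0002
```

Run:
```python
from plant import manip, optics
from h import *
s=optics.snapshot("scene"); w=optics.snapshot("wrist")
st=manip.observe();print(st["tool_pos"],st["ft_force"],st["clock"])
im=np.zeros((480,1020,3),np.uint8); im[:,:640]=w["img"]; im[:340,640:]=cv2.resize(s["img"][170:340,250:440],None,fx=2,fy=2)
cv2.imwrite("pics/c.png",cv2.resize(im[:,:,::-1],(800,376)))
a=pickle.load(open("scene.pkl","rb"))["img"].astype(int)
for n,(x0,y0,x1,y1) in dict(stamp=(382,300,404,334),mug=(297,190,312,212),marker=(400,380,420,440),stapler=(208,168,232,202),bottle=(345,192,362,216),tape=(372,222,398,242)).items():
    print(n,np.abs(a-s["img"].astype(int))[y0:y1,x0:x1].mean().round(2))
```

```text
[ 0.53107375 -0.24279072  0.25080572] [ 0.14092154 -0.2293307  -0.19839111] 9.55
stamp 6.28
mug 7.49
marker 7.25
stapler 6.76
bottle 7.24
tape 7.97
```

View pics/c.png

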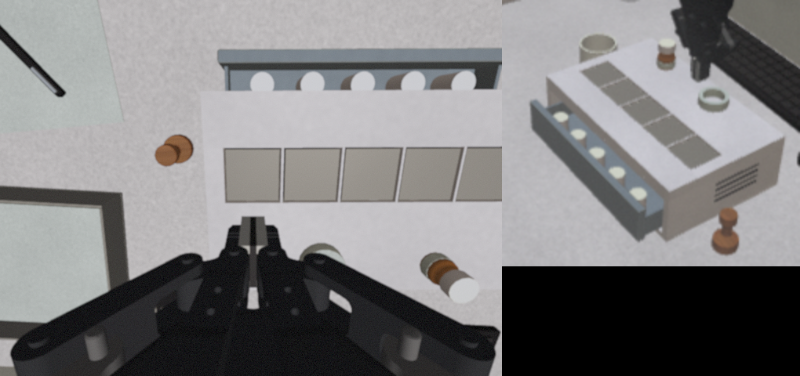

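The drawer is open and the left-most plate (252,175) looks level with its neighbours. The loose things stand where they did: image differences are at noise level. Handing in.

```bash
python3 -c "
from plant import manip
print(manip.job_done())"
```

```text
the job is handed in; nothing more can be done
None
```

The drawer is open and the job is handed in, at about 9.6 s on the robot's clock; no verdict is reported.

- **Finding the plate:** I felt the five plates in order from the unit's +y end. The first four stopped within about 1 mm at 8–8.6 N. The last one, at y = -132 mm, gave way at 2.5 N.
- **Pressing it:** I pressed that plate to about 5 mm at 5 N, and the drawer sprang open. Then I raised the arm straight up to 0.25 m.
- **Last checks:** The pictures show the drawer well out. The plate looks level with the others. Image differences around all six loose things are only at noise level, and the wrist force is about 0.
- **Not measured:** I judged the drawer's opening and the plate's return by eye; I have no figure in millimetres for either.
- **Disagreement:** The two cameras differed by about 3.5 mm on where the plates are along x. I used the average, and the wrist view confirmed it.

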